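Unstack the sewing things and put each in its place

ROBOT

A 6-joint arm with a two-finger parallel gripper is mounted at the origin on the work surface. World frame = base frame: x ahead of the robot, y to its left, z up, the work surface at z = 0. Lengths are in m, angles in degrees, forces in N, time in s.
With the tool pointing down it reaches from about 0.275 to 0.725 m from the base axis. Payload 5.6 kg.
Tool frame: the origin (TCP) lies on the mounting face of the last link; the fingertips stand 173 mm ahead of it and the grasp point (between the pads) lies 155 mm ahead of it (arm.tcp_to_grasp is the distance from the TCP to the grasp point, in m); z points along the fingers, y is the line along which they close (so a half turn about z gives the same grasp; the last joint's range is limited). The gripper opens to 85 mm and grips with 20 to 120 N. Pads are 22 mm wide; open, the fingers measure 114 mm over their backs; the gripper's body (76 mm by 85 mm) begins 54 mm behind the grasp point. The pads swing forward as they close: fully open they stand 13 mm farther back than shut.
Start: joints at [90.103, 14.616, 6.199, 0, -81.583, -16.306], TCP at [0.153, 0.528, 0.405] pointing down, gripper open.
Joint ranges: [-168.99, 168.99], [-69.2, 112.95], [-62.41, 85.93], [-164.36, 98.24], [-168.68, -3.75], [-174.98, 174.98]. Speed limits (degrees/s): [147.25, 147.25, 180, 180, 180, 180].

INTERFACE

Orientations are given as [roll, pitch, yaw] about the fixed x, y, z axes, in that order (R = Rz(yaw) Ry(pitch) Rx(roll)).
In Python, from station import telemetry, viewer, arm gives the robot as it stands.
- The arm moves only by the tool move_arm, never from a script. Its arguments are lists of equal length, an entry for each row: "xyz": the shift along the tool's x, y, z normalised to -1 to 1, where 1 is 200 mm, a list of three; "rotation": the turn, a rotation vector about the tool's x, y, z normalised to -1 to 1, where 1 is pi rad, a list of three. In form: {"xyz": [[x, y, z], ...], "rotation": [[rx, ry, rz], ...]}. A call has 1 to 5 rows; each row is the pose to reach, as a shift and turn from the pose commanded when the call began, along the tool's axes at that moment, turning the shorter way round; what a row does not reach only later rows make up. A row lasts 1/12 s, in which the tool goes at most 41.7 mm and 7.16 degrees, less where a joint would pass 70% of its speed; a pose out of reach is approached as far as the arm can. A call with a number of a shift or a turn outside -1 to 1 is refused whole. A call with a gripper value outside its range is refused whole. "grip" is the gripper command: -1 is fully open, 1 is shut, values between are in proportion, set as the call begins (left out, the last holds). The fingers move at their own pace and stop on an object; "force" is the grip in N (left out, the last holds). Time passes only in rows, so rows that repeat a pose let the fingers close. It gives the time, the measured TCP pose, the force, the opening and the grip force at its end, in the units of the state.
- telemetry.observe(): the state, without advancing time (a new reading comes with each control period).
- viewer.camera(name): name is "scene" or "top" or "wrist"; returns a dict with "image" (384x512x3 uint8, red, green, blue), "fovy" (degrees; the focal length in pixels is half the picture's height over the tangent of half this angle, whatever the lens; pixels are square), "cx", "cy" (the principal point, pixels), "rvec" (rotation vector, rad) and "tvec" (3), from world to camera coordinates, as OpenCV has them. Camera axes: x right, y down, z forward; pixel columns grow to the right and rows downward; lengths in m; the calibration is good to about 2 mm. The wrist camera is an equidistant fisheye: a pixel r from the principal point sees the ray r / f radians off the axis. A picture is of the moment at which its call begins. There is no depth.
- arm.hand_in(): hands the job in; it is judged then, once.
The state is a dict: "time_s": time; "joint_positions": joint angles; "qd": joint speeds; "tau": joint torques, N m; "tcp_pos": TCP position; "eef_rot": TCP orientation; "force": force on the tool from outside, world axes, zero at the start; "wrist_torque": the same for the moment, N m; "width": opening from 0.0 (shut) to 1.0 (fully open); "finger_force": force on a finger pad.
Only numpy, scipy, OpenCV 4.12 (cv2) and the standard library are available. Lean on these libraries where they do the work, as an engineer would, in place of code of your own. Each camera call takes 0.05 s, during which the arm holds its last target. There are 200 camera calls.

TASK

The sewing things have been piled up in two stacks: take them apart and put each thing in its own place. The long wooden tier goes on the long sewing-box base, centred and lined up with it; the square wooden tier goes in the middle of the square cork mat, the pin tin in the middle of the round coaster, the spool down over the peg of the spool stand, and the thimble into the button bowl. Never tip over the tiers, the tin or the spool, and leave everything standing upright and at rest (the thimble may lie as it likes in the bowl).

Things in the scene. Friction and masses are not known exactly. Their poses are not given: they have to be found in the camera images.
- long_tier_mid (a point): long wooden sewing-box tier: a closed flat-topped pale wooden box 130 mm long (its x), 64 mm wide (y), 36 mm high; the point is its centre, 18 mm above its underside. Loose, about 0.16 kg. It stands on the table at the foot of one of the two stacks; either the pin tin (with the thimble) or the spool stands on it.
- square_tier_mid (a point): square wooden sewing-box tier: a closed flat-topped pale wooden box 64 x 64 mm, 36 mm high; the point is its centre, 18 mm above its underside, x and y along its sides. Loose, about 0.16 kg. It stands on the table at the foot of the other stack, with the other of tin or spool on it.
- tin_mid (a point): pin tin: a round closed steel tin, 48 mm in diameter, 28 mm high, axis z upright; the point is its centre, 14 mm above its underside. Loose, about 0.07 kg. It stands on one of the tiers and carries the thimble on its lid.
- spool_mid (a point): empty wooden spool standing upright (axis z): flanges 44 mm in diameter and 7 mm thick at both ends, waist 36 mm, 46 mm high, with a through hole 24 mm in diameter; the point is its centre, 23 mm above its underside. Loose, about 0.035 kg. It stands on one of the tiers.
- thimble_mid (a point): white plastic thimble standing mouth down on the lid of the pin tin, axis z upright: 21 mm in diameter at the bottom narrowing to 18 mm near the top, 28 mm high; the point is its centre, 14 mm above its underside. Loose, 0.012 kg.
- box_base: sewing-box base, place of the long tier: a closed flat-topped wooden block 160 mm long (its x), 92 mm wide (y), 30 mm high, with a small brass plate on one end. Fixed; origin at the centre of its underside.
- cork_mat: square cork mat, place of the square tier: 100 x 100 mm, 5 mm thick. Fixed; origin at the centre of its underside.
- coaster: round flat wooden coaster, place of the pin tin: 90 mm in diameter, 8 mm thick. Fixed; origin at the centre of its underside.
- spool_stand: spool stand, place of the spool: a cross-shaped wooden foot, two bars 90 x 28 mm, 12 mm thick, with one upright peg at its centre, 8 mm thick, its rounded tip 40 mm above the table. Fixed; origin at the centre of its underside.
- bowl: white ceramic button bowl, place of the thimble: round, 96 mm across the rim, 40 mm high, wall about 4 mm, inner floor about 5 mm above the table, open at the top, with a few flat buttons at the bottom. Fixed; origin at the centre of its underside.
Not all that is in view belongs to the job. What is shaped like the part that bears spool_mid but pink is not meant.

How it is judged:
By the outcome, as a careful person would: the job done as asked, in the order asked, and still so for the second after the job is handed in, with the robot touching nothing.
It also fails if it takes over 128 s, if anything falls off the work surface, if the arm or the gripper's body presses on something with over 40 N, if the wrist force passes 120 N, or if a joint passes its speed limit or range.

## Working session

There is one attempt and no reset: what is moved stays moved. The work goes in short steps, Python scripts to look and compute and a tool call to move; the robot and the scene stay as the last step left them, time stands still between calls to the robot, and variables do not carry over. Pictures are saved under pics/ and viewed, at most 17 in all, crops included, and the job is handed in when it is done.

Besides the shell and the picture viewer there is one more tool, called after "Request:" as name(argument=value, ...) on one line, values as JSON. move_arm: Moves the arm, as the interface text tells. Its arguments: {"type":"object","properties":{"xyz":{"type":"array","items":{"type":"array","items":{"type":"number"}}},"rotation":{"type":"array","items":{"type":"array","items":{"type":"number"}}},"grip":{"type":"number"},"force":{"type":"number"}},"required":["xyz","rotation"]}

```bash
mkdir -p pics; ls; python3 - <<'E'
from station import telemetry, viewer, arm
import cv2,numpy as np
ims=[]
for n in ["scene","top"]:
    c=viewer.camera(n); cv2.imwrite(f"pics/{n}0.png",cv2.cvtColor(cv2.resize(c["image"],(800,600),interpolation=cv2.INTER_CUBIC),cv2.COLOR_RGB2BGR))
    print(n,c["fovy"],c["cx"],c["cy"],c["rvec"],c["tvec"])
print(telemetry.observe()); print(arm.tcp_to_grasp)
E
```

```text
pics
scene 53.73299718600762 252.3455818756167 192.73819246832926 [ 2.08274541  0.8892852  -0.41133224] [-0.34746836 -0.17173235  1.22094828]
top 52.624887565022405 256.1119454735276 195.86909585440637 [ 2.12832668 -2.18373524  0.04731489] [0.03192229 0.49662093 0.90542649]
{'time_s': 0.1, 'joint_positions': array([ 9.01032993e+01,  1.46494278e+01,  6.13759890e+00, -2.26545459e-02,
       -8.15846219e+01, -1.63069615e+01]), 'qd': array([ 0.07282374, -0.13147961,  0.0183769 ,  0.15609665,  0.08252561,
        0.09455708]), 'tau': array([-2.11249280e-03, -3.87603951e+01,  2.38476187e+01,  5.37783086e+00,
       -3.77827382e-03,  1.16879067e-05]), 'tcp_pos': array([0.15337445, 0.52802317, 0.40388881]), 'eef_rot': array([ 1.79901138e+02, -5.57823478e-03, -1.62069917e+01]), 'force': array([ 0.14761009,  0.42517645, -0.32301654]), 'wrist_torque': array([-0.0038821 ,  0.00903374, -0.0262761 ]), 'finger_force': 0.0, 'width': 1.0003559961027537}
0.1547
```

View pics/scene0.png

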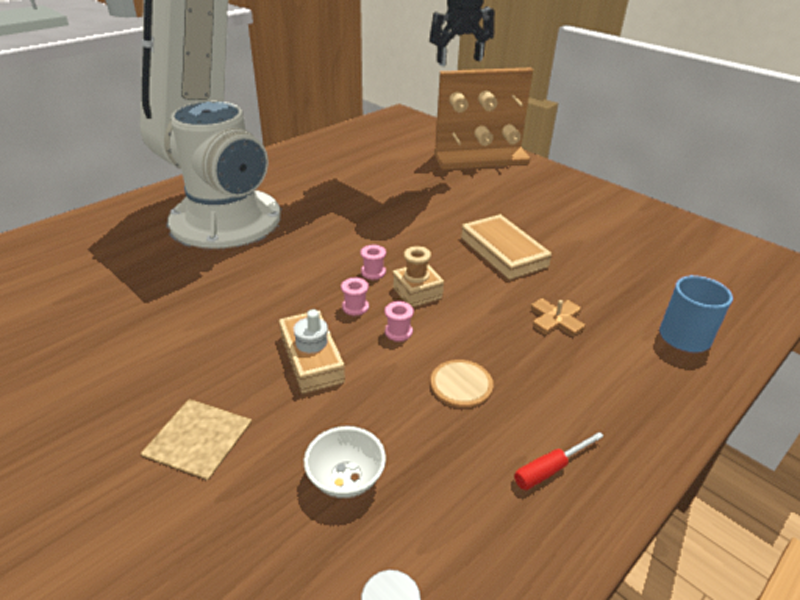

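View pics/top0.png

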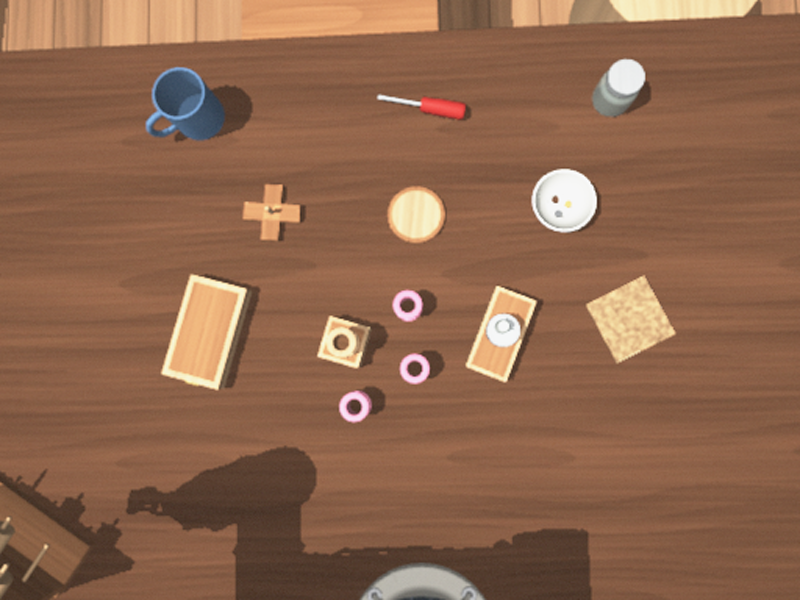

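The top view (800-px scale) shows the base (205,332), square tier and spool (343,342), long tier with tin and thimble (503,332), mat (631,319), coaster (416,214), stand (272,212) and bowl (565,200). Three pink spools near the square tier are distractors. I'll measure these next.

```bash
cat > h.py <<'E'
import cv2,numpy as np
from station import telemetry, viewer, arm
from scipy.spatial.transform import Rotation as Ro
def rays(c,px):
    px=np.atleast_2d(px).astype(float); f=c["image"].shape[0]/2/np.tan(np.radians(c["fovy"]/2))
    d=(px-[c["cx"],c["cy"]])/f
    if c.get("fish"):
        r=np.linalg.norm(d,axis=1)[:,None]+1e-9; v=np.hstack([d/r*np.sin(r),np.cos(r)])
    else: v=np.hstack([d,np.ones((len(d),1))])
    R=cv2.Rodrigues(np.array(c["rvec"]))[0]
    return -R.T@np.array(c["tvec"]), v@R
def plane(c,px,z):
    o,v=rays(c,px); return (o+v*((z-o[2])/v[:,2])[:,None])[:,:2]
def cam(n):
    c=viewer.camera(n); c["fish"]=n=="wrist"; return c
def rect(p):  # centre, sides, angle of long side
    (x,y),(w,h),a=cv2.minAreaRect((p*1000).astype(np.float32))
    if w<h: w,h,a=h,w,a+90
    return np.round([x,y,w,h,(a+90)%180-90],1)
E
python3 - <<'E'
from h import *
c=cam("top"); im=c["image"]; hsv=cv2.cvtColor(im,cv2.COLOR_RGB2HSV)
s=1/1.5625
for n,x,y in [("base",205,332),("sq",343,342),("long",503,332),("mat",631,319),("coaster",416,214),("stand",272,212),("bowl",565,200),("table",450,480),("pink",408,305)]:
    print(n,hsv[int((y+3)*s),int((x+(22 if n in("sq",) else 16))*s)])
m=((hsv[...,2]>135)&~((hsv[...,0]>140)&(hsv[...,0]<175)&(hsv[...,1]>60))).astype(np.uint8)
cs,_=cv2.findContours(m,cv2.RETR_EXTERNAL,cv2.CHAIN_APPROX_NONE)
Z={"base":(205,332,.03),"sq":(343,342,.036),"long":(503,332,.036),"mat":(631,319,.005),"coaster":(416,214,.008),"stand":(272,212,.012),"bowl":(565,200,.04)}
for q in cs:
    if cv2.contourArea(q)<150: continue
    q=q[:,0]; ctr=q.mean(0)/s
    for n,(x,y,z) in Z.items():
        if np.hypot(*(ctr-[x,y]))<25:
            p=plane(c,q+0.0,z); print(n,len(q),rect(p),"circ",np.round(np.array(cv2.minEnclosingCircle((p*1000).astype(np.float32))[0]),1))
# pinks
m=((hsv[...,0]>140)&(hsv[...,0]<178)&(hsv[...,1]>50)&(hsv[...,2]>120)).astype(np.uint8)
for q in cv2.findContours(m,cv2.RETR_EXTERNAL,cv2.CHAIN_APPROX_NONE)[0]:
    if cv2.contourArea(q)>60: print("pink",rect(plane(c,q[:,0],.046)))
print("thimble top, tin, spool top", plane(c,np.array([[506,321]])*s,.092),plane(c,np.array([[504,331]])*s,.064),plane(c,np.array([[342,342]])*s,.082))
w=cam("wrist"); print(w["fovy"],w["cx"],w["cy"]); o,v=rays(w,[w["cx"],w["cy"]]); print(o,v)
E
```

```text
base [ 14 122 236]
sq [ 15  97 158]
long [ 16  14 230]
mat [ 19  94 236]
coaster [ 24  58 247]
stand [ 14 124 234]
bowl [  0   0 247]
table [ 11 122 148]
pink [ 10 111  87]
pink [350.1  88.7  46.3  43.3  88.9]
pink [ 4.03e+02 -2.00e-01  2.44e+01  2.44e+01 -4.63e+01]
pink [498.2   9.   24.8  24.7  43.6]
thimble top, tin, spool top [[ 0.46605663 -0.1314792 ]] [[ 0.45331621 -0.13172036]] [[0.44278174 0.10101998]]
65.70646984690485 252.81070011773758 196.73005661325266
[0.22864906 0.50596976 0.37312799] [[-0.29499305  0.08484936 -0.95172459]]
```

```bash
python3 - <<'E'
from h import *
c=cam("top"); im=c["image"]; hsv=cv2.cvtColor(im,cv2.COLOR_RGB2HSV)
s=1/1.5625
m0=~((hsv[...,0]>140)&(hsv[...,1]>40))
Z={"base":(205,332,.03),"sq":(343,342,.036),"long":(503,332,.036),"mat":(631,319,.005),"coaster":(416,214,.008),"stand":(272,212,.012),"bowl":(565,200,.04)}
for T in (175,200):
  m=((hsv[...,2]>T)&m0).astype(np.uint8)
  for q in cv2.findContours(m,cv2.RETR_EXTERNAL,cv2.CHAIN_APPROX_NONE)[0]:
    if cv2.contourArea(q)<150: continue
    q=cv2.convexHull(q)[:,0]; ctr=(q.max(0)+q.min(0))/2/s
    for n,(x,y,z) in Z.items():
        if np.hypot(*(ctr-[x,y]))<25:
            p=plane(c,q+0.0,z); e=cv2.minEnclosingCircle((p*1000).astype(np.float32)); print(T,n,rect(p),"circ",np.round(e[0],1),round(e[1],1))
E
```

```text
175 sq [445.1 106.8  65.6  65.5  72.9] circ [445.4 106.2] 44.7
175 long [ 451.6 -129.7  131.8   65.5  -22.8] circ [ 451.3 -129.7] 71.2
175 mat [ 470.  -331.   101.6  101.2  -64.9] circ [ 471.1 -331. ] 69.8
175 base [465.8 322.5 163.3  93.4 -16.2] circ [466.9 321. ] 91.6
175 coaster [643.7  -7.4  89.7  87.2  43. ] circ [643.7  -7. ] 45.6
175 stand [654.3 221.2  81.8  79.5 -52.5] circ [654.1 220.8] 46.7
175 bowl [ 649.3 -230.9   96.    94.6  -46.6] circ [ 649.6 -231. ] 48.6
200 sq [445.2 106.6  64.9  64.9  72.5] circ [445.2 106.1] 43.8
200 long [ 451.5 -129.9  130.9   65.   -22.8] circ [ 451.3 -129.7] 71.2
200 mat [ 470.6 -331.1  100.4  100.2  -64.9] circ [ 470.  -330.6] 68.7
200 base [466.4 322.  162.   92.4 -16.4] circ [466.1 320.5] 90.2
200 coaster [643.1  -7.9  88.4  84.9  88.1] circ [643.6  -7.7] 44.4
200 stand [655.1 221.5  78.8  77.5 -53. ] circ [654.9 220.5] 45.9
200 bowl [ 649.8 -231.5   94.9   94.1   42. ] circ [ 649.6 -231.3] 48.5
```

Request:
move_arm(xyz=[[0.12, 0.137, 0.01], [0.24, 0.273, 0.03], [0.36, 0.41, 0.04], [0.48, 0.547, 0.055], [0.6, 0.683, 0.07]], rotation=[[0, 0, 0], [0, 0, 0], [0, 0, 0], [0, 0, 0], [0, 0, 0]], grip=-1, force=40)

```text
time_s: 0.67
tcp_pos: [0.2309, 0.3618, 0.3905]
eef_rot: [-180.0, 0.0, -16.2]
force: [0.8, -0.1, 0.4]
width: 1.001
finger_force: 0.0
```

Request:
move_arm(xyz=[[0.12, 0.137, 0.01], [0.24, 0.273, 0.03], [0.36, 0.41, 0.04], [0.48, 0.547, 0.055], [0.6, 0.683, 0.07]], rotation=[[0, 0, 0], [0, 0, 0], [0, 0, 0], [0, 0, 0], [0, 0, 0]])

```text
time_s: 1.08
tcp_pos: [0.3078, 0.197, 0.3768]
eef_rot: [-180.0, -0.0, -16.2]
force: [1.3, 0.1, -0.2]
width: 1.001
finger_force: 0.0
```

Request:
move_arm(xyz=[[0.12, 0.137, 0.01], [0.24, 0.273, 0.03], [0.36, 0.41, 0.04], [0.48, 0.547, 0.055], [0.6, 0.683, 0.07]], rotation=[[0, 0, 0], [0, 0, 0], [0, 0, 0], [0, 0, 0], [0, 0, 0]])

```text
time_s: 1.5
tcp_pos: [0.385, 0.0323, 0.3629]
eef_rot: [-180.0, -0.0, -16.2]
force: [0.8, 0.4, -0.2]
width: 1.003
finger_force: 0.0
```

Request:
move_arm(xyz=[[0.12, 0.137, 0.01], [0.24, 0.273, 0.03], [0.36, 0.41, 0.04], [0.6, 0.683, 0.07], [0.6, 0.683, 0.07]], rotation=[[0, 0, 0.0366], [0, 0, 0.0366], [0, 0, 0.0366], [0, 0, 0.0366], [0, 0, 0.0366]])

```text
time_s: 1.92
tcp_pos: [0.4625, -0.1331, 0.3483]
eef_rot: [180.0, -0.0, -22.8]
force: [0.8, 0.9, 0.4]
width: 1.0
finger_force: 0.0
```

Excellent tracking. Close look.

```bash
python3 - <<'E'
from h import *
w=cam("wrist"); cv2.imwrite("pics/w1.png",cv2.cvtColor(cv2.resize(w["image"],(768,576),interpolation=cv2.INTER_CUBIC),cv2.COLOR_RGB2BGR))
import pickle; pickle.dump(w,open("w1.pkl","wb"))
E
```

```text
(no output)
```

View pics/w1.png

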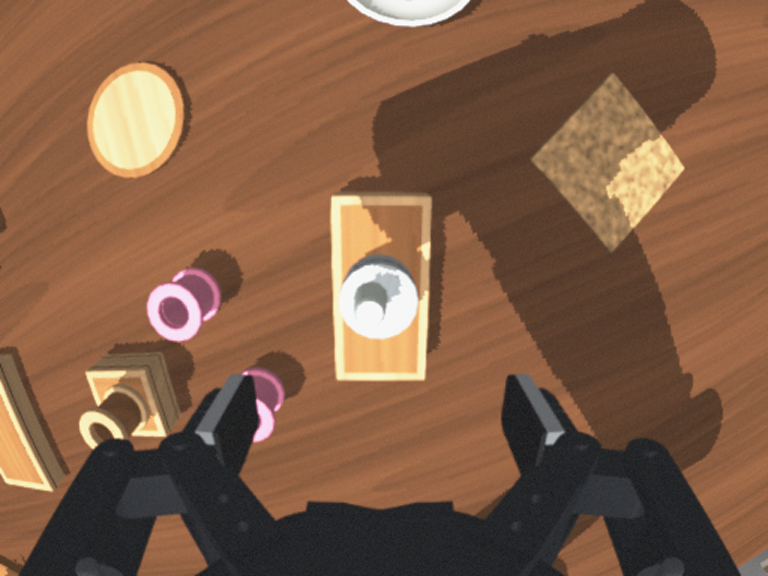

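The wrist view (768-px scale) shows the thimble top at about (370,313), the tin lid at about (378,299), the long tier aligned with the tool, and the spool top at (100,428).

```bash
python3 - <<'E'
from h import *
import pickle
w=pickle.load(open("w1.pkl","rb")); f=lambda x,y,z:np.round(plane(w,[[x/1.5,y/1.5]],z)*1000,1)
print("thimble",f(370,313,.092),"tin",f(378,299,.064),"spool",f(100,428,.082))
print("tier corners",[f(*p,.036) for p in [(331,196),(432,195),(424,380),(338,380)]])
hsv=cv2.cvtColor(w["image"],cv2.COLOR_RGB2HSV)
m=((hsv[...,1]<30)&(hsv[...,2]>110)).astype(np.uint8); m[:100]=0;m[300:]=0
n,l,st,ce=cv2.connectedComponentsWithStats(m)
for i in range(1,n):
    if st[i,4]>300: print(st[i],ce[i]*1.5); q=cv2.convexHull(cv2.findContours((l==i).astype(np.uint8),0,1)[0][0])[:,0]; p=plane(w,q,.064); e=cv2.minEnclosingCircle((p*1000).astype(np.float32));print(e)
# triangulate thimble tip: top view (506,321) & wrist
t=cam("top")
for z in (.064,.078,.092): print(z,np.round(plane(t,[[506/1.5625,321/1.5625]],z)*1000))
E
```

```text
thimble [[ 460.3 -127. ]] tin [[ 457.4 -130.3]] spool [[449.7  99.9]]
tier corners [array([[ 523.4, -126. ]]), array([[ 499.3, -185. ]]), array([[ 379.5, -133.2]]), array([[403.6, -76.3]])]
[ 226  175   53   51 2118] [377.57436261 299.51416431]
((457.0144348144531, -128.85707092285156), 24.885353088378906)
[ 99 191  34  35 497] [173.93963783 311.79778672]
((500.83209228515625, -3.077462673187256), 18.65880012512207)
0.064 [[ 468. -135.]]
0.078 [[ 467. -133.]]
0.092 [[ 466. -131.]]
```

Request:
move_arm(xyz=[[-0.017, -0.02, 0.15], [-0.017, -0.02, 0.3], [-0.017, -0.02, 0.42], [-0.017, -0.02, 0.5], [-0.017, -0.02, 0.533]], rotation=[[0, 0, 0], [0, 0, 0], [0, 0, 0], [0, 0, 0], [0, 0, 0]])

```text
time_s: 2.43
tcp_pos: [0.4591, -0.125, 0.2397]
eef_rot: [179.9, 0.2, -22.8]
force: [-0.8, -0.0, -0.3]
width: 1.001
finger_force: 0.0
```

Request:
move_arm(xyz=[[0, 0, 0], [0, 0, 0], [0, 0, 0], [0, 0, 0], [0, 0, 0]], rotation=[[0, 0, 0], [0, 0, 0], [0, 0, 0], [0, 0, 0], [0, 0, 0]], grip=0.3, force=20)

```text
time_s: 2.85
tcp_pos: [0.4607, -0.1254, 0.2431]
eef_rot: [-180.0, -0.1, -22.8]
force: [-0.0, -0.7, 0.1]
width: 0.354
finger_force: 0.0
```

Request:
move_arm(xyz=[[0, 0, 0], [0, 0, 0], [0, 0, 0], [0, 0, 0], [0, 0, 0]], rotation=[[0, 0, 0], [0, 0, 0], [0, 0, 0], [0, 0, 0], [0, 0, 0]], grip=1)

```text
time_s: 3.27
tcp_pos: [0.4606, -0.1255, 0.2428]
eef_rot: [-180.0, -0.1, -22.8]
force: [-1.2, 2.2, 6.4]
width: 0.218
finger_force: 20.5
```

Request:
move_arm(xyz=[[0, 0, 0], [0, 0, 0], [0, 0, 0], [0, 0, 0], [0, 0, 0]], rotation=[[0, 0, 0], [0, 0, 0], [0, 0, 0], [0, 0, 0], [0, 0, 0]])

```text
time_s: 3.68
tcp_pos: [0.4606, -0.1255, 0.2428]
eef_rot: [-180.0, -0.1, -22.8]
force: [-2.2, 1.2, 6.1]
width: 0.219
finger_force: 20.5
```

Request:
move_arm(xyz=[[0, 0, -0.02], [0, 0, -0.06], [0, 0, -0.12], [0, 0, -0.22], [0, 0, -0.32]], rotation=[[0, 0, 0], [0, 0, 0], [0, 0, 0], [0, 0, 0], [0, 0, 0]])

```text
time_s: 4.1
tcp_pos: [0.46, -0.1255, 0.3068]
eef_rot: [180.0, 0.1, -22.8]
force: [-0.2, -0.1, -0.4]
width: 0.216
finger_force: 19.8
```

```bash
python3 - <<'E'
from h import *
w=cam("wrist"); cv2.imwrite("pics/w2.png",cv2.cvtColor(w["image"],cv2.COLOR_RGB2BGR)); print(telemetry.observe()["tcp_pos"],telemetry.observe()["force"])
E
```

```text
[ 0.46142135 -0.12585035  0.31144153] [ 1.61887822 -0.36781169  4.27163923]
```

View pics/w2.png

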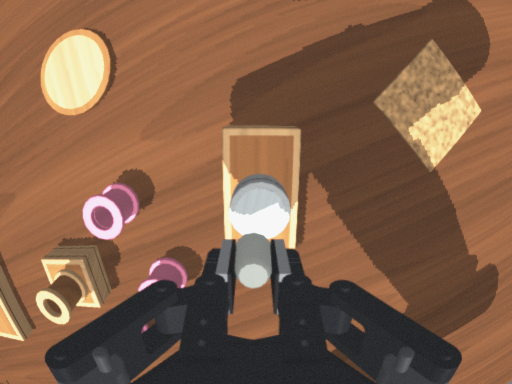

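The thimble is held between the pads at (254,260), and the tin still stands on the long tier. Next, the bowl.

Request:
move_arm(xyz=[[0.05, 0.006, 0], [0.15, 0.017, 0], [0.27, 0.03, 0], [0.4, 0.045, 0], [0.538, 0.06, 0]], rotation=[[0, 0, 0], [0, 0, 0], [0, 0, 0], [0, 0, 0], [0, 0, 0]])

```text
time_s: 4.57
tcp_pos: [0.5558, -0.179, 0.3056]
eef_rot: [180.0, 0.1, -22.8]
force: [1.2, 0.6, -0.1]
width: 0.219
finger_force: 19.8
```

Request:
move_arm(xyz=[[0.14, 0.015, 0], [0.27, 0.03, 0], [0.39, 0.043, 0], [0.49, 0.055, 0], [0.538, 0.06, 0]], rotation=[[0, 0, 0], [0, 0, 0], [0, 0, 0], [0, 0, 0], [0, 0, 0]])

```text
time_s: 4.98
tcp_pos: [0.6511, -0.2326, 0.304]
eef_rot: [180.0, 0.1, -22.8]
force: [-1.0, 0.1, -0.7]
width: 0.214
finger_force: 19.8
```

Request:
move_arm(xyz=[[0, 0, 0.08], [0, 0, 0.2], [0, 0, 0.35], [0, 0, 0.48], [0, 0, 0.535]], rotation=[[0, 0, 0], [0, 0, 0], [0, 0, 0], [0, 0, 0], [0, 0, 0]])

```text
time_s: 5.4
tcp_pos: [0.648, -0.2309, 0.1936]
eef_rot: [180.0, 0.5, -22.8]
force: [-0.9, 0.8, -1.2]
width: 0.213
finger_force: 19.8
```

Request:
move_arm(xyz=[[0, 0, 0], [0, 0, 0], [0, 0, 0], [0, 0, 0], [0, 0, 0]], rotation=[[0, 0, 0], [0, 0, 0], [0, 0, 0], [0, 0, 0], [0, 0, 0]])

```text
time_s: 5.82
tcp_pos: [0.65, -0.2311, 0.201]
eef_rot: [-180.0, -0.2, -22.8]
force: [0.4, -0.1, -0.5]
width: 0.218
finger_force: 19.8
```

Request:
move_arm(xyz=[[0, 0, 0], [0, 0, 0], [0, 0, 0], [0, 0, 0], [0, 0, 0]], rotation=[[0, 0, 0], [0, 0, 0], [0, 0, 0], [0, 0, 0], [0, 0, 0]], grip=0.06)

```text
time_s: 6.23
tcp_pos: [0.6494, -0.231, 0.1991]
eef_rot: [180.0, -0.0, -22.8]
force: [-0.3, 1.3, -0.1]
width: 0.467
finger_force: 0.0
```

Request:
move_arm(xyz=[[0, 0, -0.05], [0, 0, -0.15], [0, 0, -0.3], [0, 0, -0.45], [0, 0, -0.535]], rotation=[[0, 0, 0], [0, 0, 0], [0, 0, 0], [0, 0, 0], [0, 0, 0]])

```text
time_s: 6.65
tcp_pos: [0.6498, -0.2313, 0.3112]
eef_rot: [180.0, -0.3, -22.8]
force: [-0.3, -1.0, 0.7]
width: 0.471
finger_force: 0.0
```

Request:
move_arm(xyz=[[-0.1, -0.01, 0], [-0.21, -0.02, 0], [-0.32, -0.03, 0], [-0.43, -0.04, 0], [-0.544, -0.048, 0]], rotation=[[0, 0, 0], [0, 0, 0], [0, 0, 0], [0, 0, 0], [0, 0, 0]], grip=-1)

```text
time_s: 7.07
tcp_pos: [0.5519, -0.1796, 0.3069]
eef_rot: [-180.0, -0.1, -22.8]
force: [0.1, 0.6, 0.7]
width: 0.998
finger_force: 0.0
```

Request:
move_arm(xyz=[[-0.1, -0.01, 0], [-0.21, -0.02, 0], [-0.32, -0.03, 0], [-0.47, -0.04, 0], [-0.544, -0.048, 0]], rotation=[[0, 0, 0], [0, 0, 0], [0, 0, 0], [0, 0, 0], [0, 0, 0]])

```text
time_s: 7.48
tcp_pos: [0.4539, -0.1283, 0.3069]
eef_rot: [-180.0, -0.0, -22.8]
force: [-0.0, 0.0, 0.6]
width: 1.001
finger_force: 0.0
```

```bash
python3 - <<'E'
from h import *
w=cam("wrist"); a=w["image"]
t=cam("top"); b=t["image"][80:200,300:450]
b=cv2.resize(b,(480,384))
cv2.imwrite("pics/w3.png",cv2.cvtColor(np.hstack([cv2.resize(a,(320,240)) if 0 else a[:, :300],b]),cv2.COLOR_RGB2BGR)); print(telemetry.observe()["tcp_pos"])
hsv=cv2.cvtColor(a,cv2.COLOR_RGB2HSV)
m=((hsv[...,1]<30)&(hsv[...,2]>110)).astype(np.uint8); m[:100]=0;m[300:]=0
n,l,st,ce=cv2.connectedComponentsWithStats(m)
for i in range(1,n):
    if st[i,4]>800: q=cv2.convexHull(cv2.findContours((l==i).astype(np.uint8),0,1)[0][0])[:,0]; print(st[i],cv2.minEnclosingCircle((plane(w,q,.064)*1000).astype(np.float32)))
E
```

```text
[ 0.4544462  -0.12829481  0.30738681]
[ 222  174   63   61 2940] ((456.87396240234375, -129.4344024658203), 24.44700813293457)
```

View pics/w3.png

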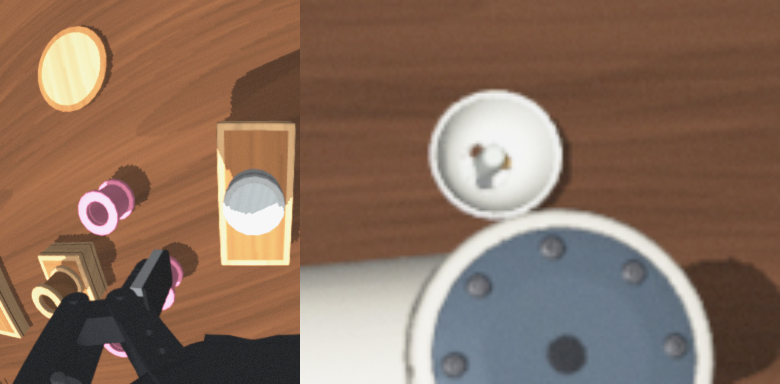

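The thimble is in the bowl, near (490,160) in the right crop. The tin measures (457,-129).

Request:
move_arm(xyz=[[0.014, 0, 0.12], [0.014, 0, 0.25], [0.014, 0, 0.36], [0.014, 0, 0.44], [0.014, 0, 0.472]], rotation=[[0, 0, 0], [0, 0, 0], [0, 0, 0], [0, 0, 0], [0, 0, 0]], force=30)

```text
time_s: 8.0
tcp_pos: [0.4586, -0.1302, 0.2099]
eef_rot: [179.9, 0.2, -22.8]
force: [-0.8, -0.3, -0.4]
width: 1.0
finger_force: 0.0
```

Request:
move_arm(xyz=[[0, 0, 0], [0, 0, 0], [0, 0, 0], [0, 0, 0], [0, 0, 0]], rotation=[[0, 0, 0], [0, 0, 0], [0, 0, 0], [0, 0, 0], [0, 0, 0]], grip=-0.25)

```text
time_s: 8.42
tcp_pos: [0.4593, -0.1301, 0.2127]
eef_rot: [-180.0, -0.1, -22.8]
force: [-0.0, 0.2, -0.4]
width: 0.622
finger_force: 0.0
```

Request:
move_arm(xyz=[[0, 0, 0], [0, 0, 0], [0, 0, 0], [0, 0, 0], [0, 0, 0]], rotation=[[0, 0, 0], [0, 0, 0], [0, 0, 0], [0, 0, 0], [0, 0, 0]], grip=1)

```text
time_s: 8.83
tcp_pos: [0.4592, -0.1301, 0.2127]
eef_rot: [-180.0, -0.1, -22.8]
force: [-1.1, 1.6, 6.1]
width: 0.546
finger_force: 30.1
```

Request:
move_arm(xyz=[[0, 0, 0], [0, 0, 0], [0, 0, 0], [0, 0, 0], [0, 0, 0]], rotation=[[0, 0, 0], [0, 0, 0], [0, 0, 0], [0, 0, 0], [0, 0, 0]])

```text
time_s: 9.25
tcp_pos: [0.4592, -0.1301, 0.2127]
eef_rot: [-180.0, -0.1, -22.8]
force: [-1.4, 0.6, 6.0]
width: 0.55
finger_force: 30.1
```

Request:
move_arm(xyz=[[0, 0, -0.02], [0, 0, -0.06], [0, 0, -0.12], [0, 0, -0.22], [0, 0, -0.32]], rotation=[[0, 0, 0], [0, 0, 0], [0, 0, 0], [0, 0, 0], [0, 0, 0]])

```text
time_s: 9.67
tcp_pos: [0.4585, -0.1301, 0.2765]
eef_rot: [180.0, 0.1, -22.8]
force: [0.5, 0.1, -0.7]
width: 0.544
finger_force: 31.0
```

Request:
move_arm(xyz=[[0.02, -0.03, 0], [0.07, -0.1, 0], [0.14, -0.207, 0], [0.22, -0.325, 0], [0.312, -0.4615, 0]], rotation=[[0, 0, 0], [0, 0, 0], [0, 0, 0], [0, 0, 0], [0, 0, 0]])

```text
time_s: 10.08
tcp_pos: [0.5525, -0.0687, 0.276]
eef_rot: [-180.0, 0.0, -22.8]
force: [-0.1, -0.3, 0.0]
width: 0.546
finger_force: 31.0
```

Request:
move_arm(xyz=[[0.09, -0.133, 0], [0.17, -0.251, 0], [0.24, -0.355, 0], [0.29, -0.43, 0], [0.312, -0.4615, 0]], rotation=[[0, 0, 0], [0, 0, 0], [0, 0, 0], [0, 0, 0], [0, 0, 0]])

```text
time_s: 10.5
tcp_pos: [0.647, -0.0066, 0.2749]
eef_rot: [180.0, 0.0, -22.7]
force: [-0.8, -0.3, -0.9]
width: 0.545
finger_force: 31.0
```

Request:
move_arm(xyz=[[0, 0, 0.05], [0, 0, 0.13], [0, 0, 0.22], [0, 0, 0.3], [0, 0, 0.35]], rotation=[[0, 0, 0], [0, 0, 0], [0, 0, 0], [0, 0, 0], [0, 0, 0]])

```text
time_s: 10.92
tcp_pos: [0.6437, -0.009, 0.2032]
eef_rot: [179.9, 0.2, -22.9]
force: [-0.8, 0.2, -0.4]
width: 0.544
finger_force: 31.0
```

Request:
move_arm(xyz=[[0, 0, 0.03], [0, 0, 0.06], [0, 0, 0.09], [0, 0, 0.103], [0, 0, 0.103]], rotation=[[0, 0, 0], [0, 0, 0], [0, 0, 0], [0, 0, 0], [0, 0, 0]])

```text
time_s: 11.33
tcp_pos: [0.6454, -0.0082, 0.1852]
eef_rot: [-180.0, -0.0, -22.8]
force: [0.1, -0.7, -0.3]
width: 0.55
finger_force: 31.0
```

Request:
move_arm(xyz=[[0, 0, 0], [0, 0, 0], [0, 0, 0], [0, 0, 0], [0, 0, 0]], rotation=[[0, 0, 0], [0, 0, 0], [0, 0, 0], [0, 0, 0], [0, 0, 0]])

```text
time_s: 11.75
tcp_pos: [0.6454, -0.0082, 0.1852]
eef_rot: [-180.0, -0.0, -22.8]
force: [-0.9, -0.7, -0.7]
width: 0.547
finger_force: 31.0
```

```bash
python3 - <<'E'
from h import *
w=cam("wrist"); cv2.imwrite("pics/w4.png",cv2.cvtColor(w["image"],cv2.COLOR_RGB2BGR)); print(telemetry.observe()["tcp_pos"],telemetry.observe()["force"])
E
```

```text
[ 0.64542752 -0.00818122  0.18519879] [-0.68912469  0.85922621 -1.43939557]
```

View pics/w4.png

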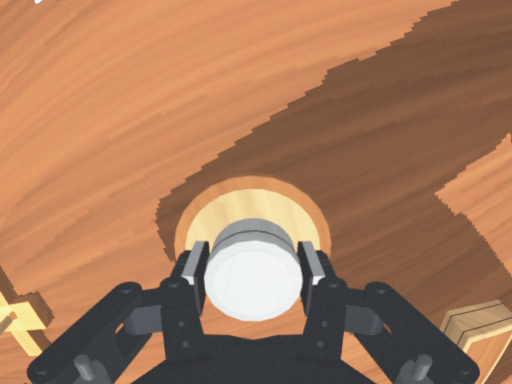

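The tin is centred on the coaster. I'll release it and go to the long tier.

Request:
move_arm(xyz=[[0, 0, 0.004], [0, 0, 0.004], [0, 0, 0.004]], rotation=[[0, 0, 0], [0, 0, 0], [0, 0, 0]])

```text
time_s: 12.05
tcp_pos: [0.6455, -0.0082, 0.1848]
eef_rot: [-180.0, -0.0, -22.8]
force: [-2.5, -0.2, 3.3]
width: 0.548
finger_force: 31.2
```

Request:
move_arm(xyz=[[0, 0, 0], [0, 0, 0], [0, 0, 0], [0, 0, 0], [0, 0, 0]], rotation=[[0, 0, 0], [0, 0, 0], [0, 0, 0], [0, 0, 0], [0, 0, 0]], grip=-0.6)

```text
time_s: 12.47
tcp_pos: [0.6454, -0.0082, 0.1841]
eef_rot: [180.0, 0.0, -22.8]
force: [0.1, -0.1, 0.2]
width: 0.802
finger_force: 0.0
```

Request:
move_arm(xyz=[[0, 0, -0.05], [0, 0, -0.15], [0, 0, -0.27], [0, 0, -0.39], [0, 0, -0.47]], rotation=[[0, 0, 0], [0, 0, 0], [0, 0, 0], [0, 0, 0], [0, 0, 0]], grip=-1)

```text
time_s: 12.88
tcp_pos: [0.6458, -0.0083, 0.2819]
eef_rot: [-179.9, -0.2, -22.8]
force: [0.8, -0.3, -0.2]
width: 1.0
finger_force: 0.0
```

Request:
move_arm(xyz=[[-0.04, 0.057, 0], [-0.11, 0.157, 0], [-0.18, 0.257, 0], [-0.26, 0.37, 0], [-0.329, 0.469, 0]], rotation=[[0, 0, 0], [0, 0, 0], [0, 0, 0], [0, 0, 0], [0, 0, 0]])

```text
time_s: 13.3
tcp_pos: [0.5471, -0.0698, 0.2791]
eef_rot: [-180.0, -0.0, -22.8]
force: [0.4, -0.9, 0.5]
width: 1.0
finger_force: 0.0
```

Request:
move_arm(xyz=[[-0.09, 0.128, 0], [-0.17, 0.242, 0], [-0.25, 0.356, 0], [-0.31, 0.442, 0], [-0.329, 0.469, 0]], rotation=[[0, 0, 0], [0, 0, 0], [0, 0, 0], [0, 0, 0], [0, 0, 0]])

```text
time_s: 13.72
tcp_pos: [0.4491, -0.1313, 0.2792]
eef_rot: [-180.0, -0.0, -22.9]
force: [0.3, 0.5, 0.3]
width: 0.996
finger_force: 0.0
```

```bash
python3 - <<'E'
from h import *
print(telemetry.observe()["tcp_pos"])
w=cam("wrist"); t=cam("top")
cv2.imwrite("pics/w5.png",cv2.cvtColor(np.hstack([w["image"][:,100:420],cv2.resize(t["image"][60:230,180:450],(480,302))[:,:].copy() if 0 else cv2.resize(t["image"][60:252,180:420],(480,384))]),cv2.COLOR_RGB2BGR))
E
```

```text
[ 0.44906667 -0.13131459  0.27922974]
```

View pics/w5.png

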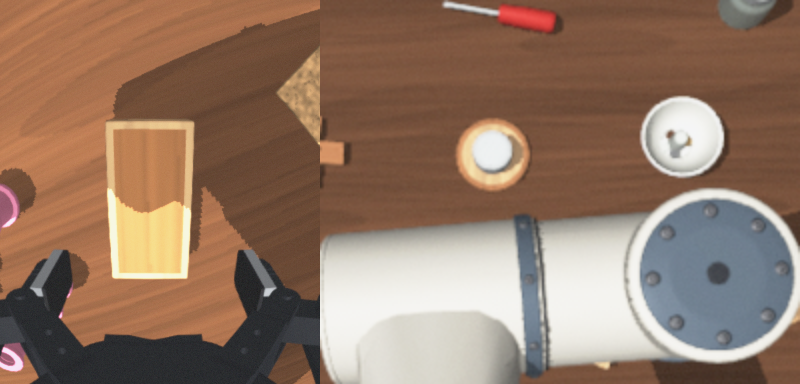

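The tin stands in the middle of the coaster and the thimble is in the bowl. Now I'll grasp the long tier.

Request:
move_arm(xyz=[[0.009, -0.01, 0.12], [0.009, -0.01, 0.26], [0.009, -0.01, 0.38], [0.009, -0.01, 0.47], [0.009, -0.01, 0.512]], rotation=[[0, 0, 0], [0, 0, 0], [0, 0, 0], [0, 0, 0], [0, 0, 0]], force=50)

```text
time_s: 14.23
tcp_pos: [0.4541, -0.1285, 0.1737]
eef_rot: [179.9, 0.2, -22.8]
force: [-1.0, 1.0, -0.3]
width: 1.001
finger_force: 0.0
```

Request:
move_arm(xyz=[[0, 0, 0], [0, 0, 0], [0, 0, 0], [0, 0, 0], [0, 0, 0]], rotation=[[0, 0, 0], [0, 0, 0], [0, 0, 0], [0, 0, 0], [0, 0, 0]], grip=-0.6)

```text
time_s: 14.65
tcp_pos: [0.4544, -0.129, 0.1769]
eef_rot: [-180.0, -0.1, -22.8]
force: [-0.2, 0.3, 0.2]
width: 0.798
finger_force: 0.0
```

Request:
move_arm(xyz=[[0, 0, 0], [0, 0, 0], [0, 0, 0], [0, 0, 0], [0, 0, 0]], rotation=[[0, 0, 0], [0, 0, 0], [0, 0, 0], [0, 0, 0], [0, 0, 0]], grip=1)

```text
time_s: 15.07
tcp_pos: [0.4543, -0.1291, 0.1771]
eef_rot: [-180.0, -0.1, -22.8]
force: [-1.1, 0.1, 6.2]
width: 0.742
finger_force: 55.9
```

Request:
move_arm(xyz=[[0, 0, 0], [0, 0, 0], [0, 0, 0], [0, 0, 0], [0, 0, 0]], rotation=[[0, 0, 0], [0, 0, 0], [0, 0, 0], [0, 0, 0], [0, 0, 0]])

```text
time_s: 15.48
tcp_pos: [0.4543, -0.1291, 0.1771]
eef_rot: [-180.0, -0.1, -22.8]
force: [-1.3, 0.7, 5.9]
width: 0.739
finger_force: 55.9
```

Request:
move_arm(xyz=[[0, 0, -0.03], [0, 0, -0.1], [0, 0, -0.2], [0, 0, -0.32], [0, 0, -0.44]], rotation=[[0, 0, 0], [0, 0, 0], [0, 0, 0], [0, 0, 0], [0, 0, 0]])

```text
time_s: 15.9
tcp_pos: [0.4533, -0.129, 0.2648]
eef_rot: [180.0, 0.1, -22.8]
force: [0.7, -0.9, -1.9]
width: 0.738
finger_force: 55.3
```

Request:
move_arm(xyz=[[0, 0, -0.08], [0, 0, -0.14], [0, 0, -0.18], [0, 0, -0.2], [0, 0, -0.21]], rotation=[[0, 0, 0], [0, 0, 0], [0, 0, 0], [0, 0, 0], [0, 0, 0]])

```text
time_s: 16.32
tcp_pos: [0.4537, -0.129, 0.3061]
eef_rot: [-180.0, -0.0, -22.8]
force: [0.8, 0.2, -2.0]
width: 0.74
finger_force: 55.3
```

Request:
move_arm(xyz=[[-0.02, -0.052, 0], [-0.06, -0.156, 0], [-0.1, -0.26, 0], [-0.15, -0.39, 0], [-0.202, -0.526, 0]], rotation=[[0, 0, 0], [0, 0, 0], [0, 0, 0], [0, 0, 0], [0, 0, 0]])

```text
time_s: 16.73
tcp_pos: [0.4568, -0.0151, 0.3049]
eef_rot: [179.9, 0.1, -22.9]
force: [0.7, 0.1, -1.6]
width: 0.744
finger_force: 55.3
```

Request:
move_arm(xyz=[[-0.04, -0.105, 0], [-0.08, -0.21, 0], [-0.12, -0.316, 0], [-0.16, -0.42, 0], [-0.202, -0.526, 0]], rotation=[[0, 0, 0], [0, 0, 0], [0, 0, 0], [0, 0, 0], [0, 0, 0]])

```text
time_s: 17.15
tcp_pos: [0.4602, 0.0977, 0.3048]
eef_rot: [179.9, 0.1, -22.8]
force: [0.4, 0.2, -2.1]
width: 0.739
finger_force: 55.3
```

Request:
move_arm(xyz=[[-0.04, -0.105, 0], [-0.08, -0.21, 0], [-0.12, -0.316, 0], [-0.16, -0.42, 0], [-0.202, -0.526, 0]], rotation=[[0, 0, 0], [0, 0, 0], [0, 0, 0], [0, 0, 0], [0, 0, 0]])

```text
time_s: 17.57
tcp_pos: [0.4637, 0.2103, 0.3047]
eef_rot: [179.9, 0.1, -22.8]
force: [0.7, -1.1, -2.2]
width: 0.742
finger_force: 55.3
```

Request:
move_arm(xyz=[[-0.05, -0.13, 0], [-0.1, -0.26, 0], [-0.15, -0.39, 0], [-0.185, -0.48, 0], [-0.202, -0.526, 0]], rotation=[[0, 0, -0.008], [0, 0, -0.016], [0, 0, -0.024], [0, 0, -0.031], [0, 0, -0.0361]])

```text
time_s: 17.98
tcp_pos: [0.4671, 0.3241, 0.3043]
eef_rot: [179.9, 0.1, -16.1]
force: [-0.1, -0.3, -1.4]
width: 0.739
finger_force: 55.3
```

Request:
move_arm(xyz=[[0, 0, 0.05], [0, 0, 0.12], [0, 0, 0.2], [0, 0, 0.25], [0, 0, 0.27]], rotation=[[0, 0, 0], [0, 0, 0], [0, 0, 0], [0, 0, 0], [0, 0, 0]])

```text
time_s: 18.4
tcp_pos: [0.4671, 0.3203, 0.2492]
eef_rot: [179.8, 0.1, -16.4]
force: [-0.3, -0.4, -1.9]
width: 0.735
finger_force: 55.4
```

```bash
python3 - <<'E'
from h import *
print(telemetry.observe()["tcp_pos"],telemetry.observe()["eef_rot"])
w=cam("wrist"); cv2.imwrite("pics/w6.png",cv2.cvtColor(w["image"],cv2.COLOR_RGB2BGR))
import pickle; pickle.dump(w,open("w6.pkl","wb"))
E
```

```text
[0.46709756 0.32027404 0.24922811] [ 1.79763688e+02  1.43967419e-01 -1.63601138e+01]
```

View pics/w6.png

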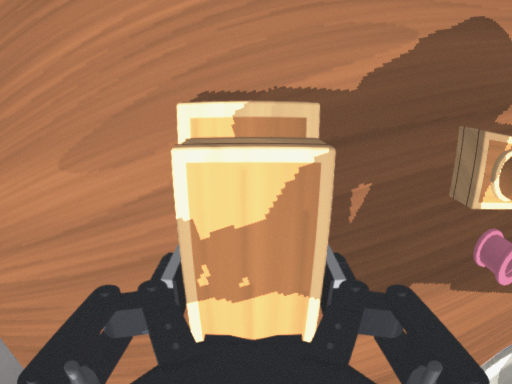

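```bash
python3 - <<'E'
from h import *
import pickle
w=pickle.load(open("w6.pkl","rb"))
psi=np.radians(-16.36); X=np.array([np.cos(psi),np.sin(psi)]);Y=np.array([np.sin(psi),-np.cos(psi)])
for n,pts,z in [("tier",[(173,149),(334.5,148)],.108),("base",[(177.5,104),(320,103.5)],.030)]:
    p=plane(w,pts,z)*1000; m=p.mean(0)-[467.1,320.3]; d=p[1]-p[0]
    print(n,np.linalg.norm(d),"mid in tool",m@X,m@Y,"ang",np.degrees(np.arctan2(d@X,d@Y)))
E
```

```text
tier 61.73111812431836 mid in tool 61.90025321833145 1.1402642115271575 ang 0.2923538756957461
base 90.36272410825039 mid in tool 79.13697483030013 -1.5708586094587371 ang -0.016701127856445033
```

Request:
move_arm(xyz=[[0.009, -0.009, 0], [0.009, -0.009, 0.05], [0.009, -0.009, 0.1], [0.009, -0.009, 0.15], [0.009, -0.009, 0.18]], rotation=[[0, 0, 0], [0, 0, 0], [0, 0, 0], [0, 0, 0], [0, 0, 0]])

```text
time_s: 18.87
tcp_pos: [0.4697, 0.3223, 0.2141]
eef_rot: [179.9, 0.1, -16.3]
force: [-0.5, -0.6, -1.8]
width: 0.744
finger_force: 55.4
```

Request:
move_arm(xyz=[[0, 0, 0.015], [0, 0, 0.03], [0, 0, 0.042], [0, 0, 0.042], [0, 0, 0.042]], rotation=[[0, 0, 0], [0, 0, 0], [0, 0, 0], [0, 0, 0], [0, 0, 0]])

```text
time_s: 19.28
tcp_pos: [0.4702, 0.3228, 0.2077]
eef_rot: [-180.0, -0.0, -16.3]
force: [-0.8, 0.0, -1.9]
width: 0.738
finger_force: 55.4
```

Request:
move_arm(xyz=[[0, 0, 0], [0, 0, 0], [0, 0, 0]], rotation=[[0, 0, 0], [0, 0, 0], [0, 0, 0]])

```text
time_s: 19.53
tcp_pos: [0.4701, 0.3227, 0.2077]
eef_rot: [-180.0, -0.0, -16.3]
force: [0.3, -0.5, -1.8]
width: 0.736
finger_force: 55.4
```

Request:
move_arm(xyz=[[0, 0, 0.004], [0, 0, 0.004], [0, 0, 0.004]], rotation=[[0, 0, 0], [0, 0, 0], [0, 0, 0]])

```text
time_s: 19.78
tcp_pos: [0.4702, 0.3228, 0.2071]
eef_rot: [-180.0, -0.0, -16.3]
force: [-1.5, -0.7, 1.8]
width: 0.737
finger_force: 55.7
```

Request:
move_arm(xyz=[[0, 0, 0], [0, 0, 0], [0, 0, 0], [0, 0, 0], [0, 0, 0]], rotation=[[0, 0, 0], [0, 0, 0], [0, 0, 0], [0, 0, 0], [0, 0, 0]], grip=-1)

```text
time_s: 20.2
tcp_pos: [0.4701, 0.3227, 0.2067]
eef_rot: [-180.0, -0.0, -16.3]
force: [-0.2, -0.1, -0.3]
width: 0.998
finger_force: 0.0
```

Request:
move_arm(xyz=[[0, 0, -0.05], [0, 0, -0.2], [0, 0, -0.4], [0, 0, -0.6], [0, 0, -0.7]], rotation=[[0, 0, 0], [0, 0, 0], [0, 0, 0], [0, 0, 0], [0, 0, 0]])

```text
time_s: 20.62
tcp_pos: [0.4707, 0.3228, 0.3532]
eef_rot: [-179.6, -0.3, -16.3]
force: [1.4, 0.8, 1.5]
width: 0.993
finger_force: 0.0
```

Request:
move_arm(xyz=[[0, 0, 0], [0, 0, 0], [0, 0, 0]], rotation=[[0, 0, 0], [0, 0, 0], [0, 0, 0]])

```text
time_s: 20.87
tcp_pos: [0.4698, 0.3225, 0.3465]
eef_rot: [180.0, 0.0, -16.3]
force: [0.0, -0.7, -0.7]
width: 1.0
finger_force: 0.0
```

```bash
python3 - <<'E'
from h import *
print(telemetry.observe()["tcp_pos"],telemetry.observe()["eef_rot"])
w=cam("wrist"); cv2.imwrite("pics/w7.png",cv2.cvtColor(cv2.resize(w["image"],(768,576),interpolation=cv2.INTER_CUBIC),cv2.COLOR_RGB2BGR))
import pickle; pickle.dump(w,open("w7.pkl","wb"))
E
```

```text
[0.46978763 0.32250061 0.3464905 ] [ 1.79977279e+02  4.13538654e-02 -1.63014342e+01]
```

View pics/w7.png

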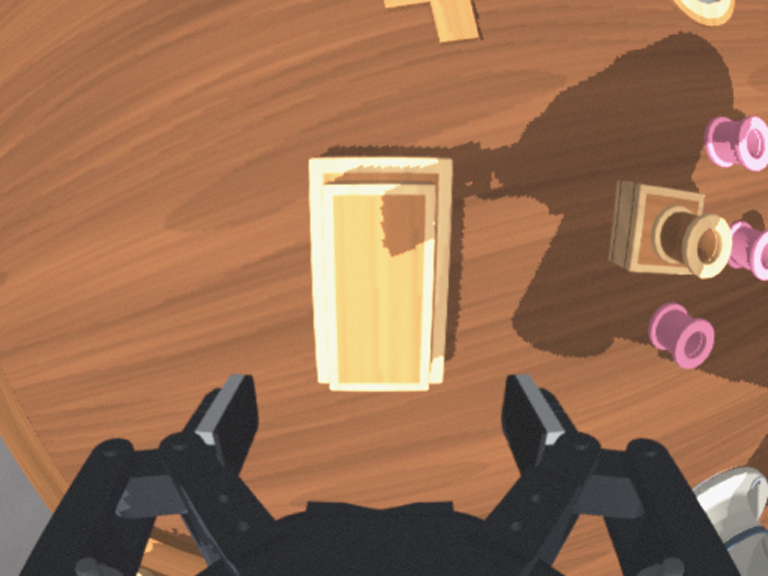

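```bash
python3 - <<'E'
from h import *
import pickle
w=pickle.load(open("w7.pkl","rb"))
psi=np.radians(-16.3); X=np.array([np.cos(psi),np.sin(psi)]);Y=np.array([np.sin(psi),-np.cos(psi)])
for n,pts,z in [("tier",[(322,184),(437,184),(428.5,390),(331,390)],.066),("base",[(309,158.5),(452.5,158),(442,383),(318,383)],.030)]:
    p=plane(w,np.array(pts)/1.5,z)*1000; m=p.mean(0)-[469.8,322.5]
    print(n,p.mean(0),rect(p/1000),"mid in tool",m@X,m@Y,(p-[469.8,322.5])@np.c_[X,Y])
print("spool",plane(w,[[709/1.5,245/1.5]],.082),"sq",plane(w,np.array([[638,182],[632,272],[703,192]])/1.5,.036))
E
```

```text
tier [467.88000248 322.67242068] [467.9 322.8 129.5  64.1 -16.3] mid in tool -1.891216520520717 0.37338910645171214 [[ 62.858007   -31.73251944]
 [ 62.80289284  32.41598597]
 [-66.65166895  31.83760753]
 [-66.57409696 -31.02751763]]
base [467.47956112 322.22976003] [467.6 322.2 159.6  91.2 -16.5] mid in tool -2.1513221569137473 0.9106476996473256 [[ 77.30006308 -44.40546045]
 [ 77.60021152  46.78371795]
 [-81.81197562  46.13791842]
 [-81.69358761 -44.87358511]]
spool [[0.4448532  0.10516364]] sq [[0.48696253 0.129241  ]
 [0.4234308  0.14448759]
 [0.46789052 0.06837169]]
```

The tier sits within 0.5 mm of the base centre and is parallel to it. Next is the spool.

Request:
move_arm(xyz=[[0.02, 0.11, 0], [0.04, 0.22, 0], [0.056, 0.33, 0], [0.075, 0.44, 0], [0.093, 0.542, 0]], rotation=[[0, 0, 0], [0, 0, 0], [0, 0, 0], [0, 0, 0], [0, 0, 0]])

```text
time_s: 21.33
tcp_pos: [0.457, 0.2121, 0.3454]
eef_rot: [179.9, 0.1, -16.3]
force: [-0.1, -0.9, 0.4]
width: 0.993
finger_force: 0.0
```

Request:
move_arm(xyz=[[0.02, 0.13, 0], [0.045, 0.26, 0], [0.07, 0.4, 0], [0.093, 0.542, 0], [0.093, 0.542, 0]], rotation=[[0, 0, 0], [0, 0, 0.0056], [0, 0, 0.0056], [0, 0, 0.0056], [0, 0, 0.0056]])

```text
time_s: 21.75
tcp_pos: [0.4437, 0.1007, 0.3458]
eef_rot: [179.8, 0.1, -17.4]
force: [0.0, -0.0, -0.5]
width: 1.0
finger_force: 0.0
```

```bash
python3 - <<'E'
from h import *
print(telemetry.observe()["tcp_pos"],telemetry.observe()["eef_rot"])
w=cam("wrist"); cv2.imwrite("pics/w8.png",cv2.cvtColor(cv2.resize(w["image"],(768,576),interpolation=cv2.INTER_CUBIC),cv2.COLOR_RGB2BGR))
import pickle; pickle.dump(w,open("w8.pkl","wb"))
E
```

```text
[0.44373205 0.10073327 0.34577419] [ 1.79841124e+02  1.19875072e-01 -1.74470904e+01]
```

View pics/w8.png

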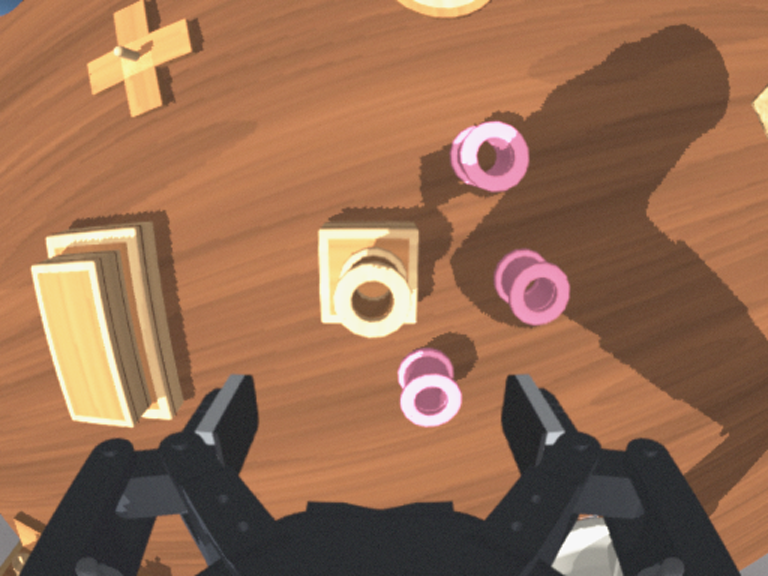

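```bash
python3 - <<'E'
from h import *
import pickle
w=pickle.load(open("w8.pkl","rb"))
print("spool",plane(w,np.array([[373,299],[336,299],[411,299]])/1.5,.082)*1000)
p=plane(w,np.array([(319,230),(417,228),(415,323),(322,324.5)])/1.5,.036)*1000;print("tier",p.mean(0),rect(p/1000))
for n,q,z in [("pink",(430,398),.046),("pink",(495,156),.046),("pink",(541,293),.046),("peg",(119,50),.04),("foot",(139,57),.012)]: print(n,plane(w,np.array([q])/1.5,z)*1000)
s=cam("top"); hsv=cv2.cvtColor(s["image"],cv2.COLOR_RGB2HSV)
E
```

```text
spool [[445.0079615  103.10336025]
 [451.16084909 122.58247517]
 [438.68967566  83.13662023]]
tier [445.33553675 106.87577611] [445.4 107.   65.3  62.8 -17.3]
pink [[351.76574569  91.4445013 ]]
pink [[498.33866601   9.01324516]]
pink [[ 4.04024622e+02 -3.90803943e-02]]
peg [[652.70966278 218.72974656]]
foot [[652.08028844 218.33442448]]
```

Request:
move_arm(xyz=[[0.003, -0.014, 0.15], [0.003, -0.014, 0.33], [0.003, -0.014, 0.5], [0.003, -0.014, 0.63], [0.003, -0.014, 0.678]], rotation=[[0, 0, 0], [0, 0, 0], [0, 0, 0], [0, 0, 0], [0, 0, 0]], force=20)

```text
time_s: 22.27
tcp_pos: [0.4447, 0.1066, 0.2066]
eef_rot: [179.7, 0.3, -17.3]
force: [-0.7, 0.0, 0.8]
width: 0.997
finger_force: 0.0
```

Request:
move_arm(xyz=[[0, 0, 0], [0, 0, 0], [0, 0, 0], [0, 0, 0], [0, 0, 0]], rotation=[[0, 0, 0], [0, 0, 0], [0, 0, 0], [0, 0, 0], [0, 0, 0]], grip=-0.15)

```text
time_s: 22.68
tcp_pos: [0.4468, 0.107, 0.2121]
eef_rot: [-179.9, -0.1, -17.3]
force: [0.4, -0.6, 0.3]
width: 0.575
finger_force: 0.0
```

Request:
move_arm(xyz=[[0, 0, 0], [0, 0, 0], [0, 0, 0], [0, 0, 0], [0, 0, 0]], rotation=[[0, 0, 0], [0, 0, 0], [0, 0, 0], [0, 0, 0], [0, 0, 0]], grip=1)

```text
time_s: 23.1
tcp_pos: [0.4467, 0.1069, 0.2121]
eef_rot: [-179.9, -0.1, -17.3]
force: [-2.3, 0.4, 7.4]
width: 0.497
finger_force: 19.7
```

Request:
move_arm(xyz=[[0, 0, 0], [0, 0, 0], [0, 0, 0], [0, 0, 0], [0, 0, 0]], rotation=[[0, 0, 0], [0, 0, 0], [0, 0, 0], [0, 0, 0], [0, 0, 0]])

```text
time_s: 23.52
tcp_pos: [0.4467, 0.1069, 0.2122]
eef_rot: [-179.9, -0.1, -17.3]
force: [-1.4, 0.9, 5.7]
width: 0.495
finger_force: 19.7
```

Request:
move_arm(xyz=[[0, 0, -0.02], [0, 0, -0.07], [0, 0, -0.17], [0, 0, -0.31], [0, 0, -0.45]], rotation=[[0, 0, 0], [0, 0, 0], [0, 0, 0], [0, 0, 0], [0, 0, 0]])

```text
time_s: 23.93
tcp_pos: [0.4459, 0.1064, 0.3019]
eef_rot: [179.9, 0.1, -17.3]
force: [1.0, -0.4, 0.1]
width: 0.496
finger_force: 20.4
```

Request:
move_arm(xyz=[[0.03, -0.031, 0], [0.08, -0.083, 0], [0.14, -0.146, 0], [0.21, -0.219, 0], [0.274, -0.2855, 0]], rotation=[[0, 0, 0], [0, 0, 0], [0, 0, 0], [0, 0, 0], [0, 0, 0]])

```text
time_s: 24.35
tcp_pos: [0.5164, 0.1453, 0.3012]
eef_rot: [-180.0, -0.0, -17.3]
force: [-0.4, 1.0, 0.1]
width: 0.498
finger_force: 20.4
```

Request:
move_arm(xyz=[[0.055, -0.057, 0], [0.11, -0.115, 0], [0.165, -0.172, 0], [0.22, -0.229, 0], [0.274, -0.2855, 0]], rotation=[[0, 0, 0], [0, 0, 0], [0, 0, 0], [0, 0, 0], [0, 0, 0]])

```text
time_s: 24.77
tcp_pos: [0.5857, 0.1834, 0.3009]
eef_rot: [180.0, 0.0, -17.3]
force: [-0.4, -0.1, -0.7]
width: 0.497
finger_force: 20.4
```

```bash
python3 - <<'E'
from h import *
print(telemetry.observe()["tcp_pos"],telemetry.observe()["eef_rot"])
w=cam("wrist"); cv2.imwrite("pics/w9.png",cv2.cvtColor(cv2.resize(w["image"],(768,576),interpolation=cv2.INTER_CUBIC),cv2.COLOR_RGB2BGR))
import pickle; pickle.dump(w,open("w9.pkl","wb"))
E
```

```text
[0.58566921 0.18344256 0.30085978] [ 1.79993522e+02  1.65694542e-02 -1.73113941e+01]
```

View pics/w9.png

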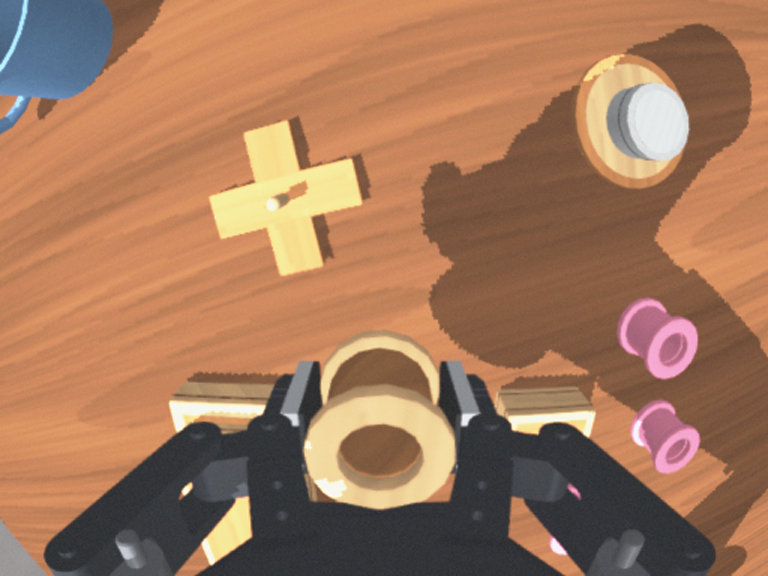

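```bash
python3 - <<'E'
from h import *
import pickle
w=pickle.load(open("w9.pkl","rb"))
psi=np.radians(-17.31); X=np.array([np.cos(psi),np.sin(psi)]);Y=np.array([np.sin(psi),-np.cos(psi)])
for n,q,z in [("spooltop",(380,446),.1707),("hole",(380,450),.1707),("spoolbot",(380,385),.1247),("peg",(272,203),.039),("foot",(287,197),.012)]:
    p=plane(w,np.array([q])/1.5,z)[0]*1000; m=p-[585.7,183.4]; print(n,p,m@X,m@Y)
E
```

```text
spooltop [588.3191194  182.30555483] 2.8261394235399018 0.26557978803105536
hole [586.96743334 182.72688277] 1.410310178049003 0.26551697007205277
spoolbot [582.15345531 184.16033464] -3.6121488329319718 0.3293460143109783
peg [654.84079914 220.92961525] 54.842716866888324 -56.40211461476649
foot [654.55340072 218.28531024] 55.3551255379996 -53.792060175230006
```

Request:
move_arm(xyz=[[0.07, -0.071, 0], [0.14, -0.142, 0], [0.21, -0.213, 0], [0.255, -0.26, 0], [0.276, -0.28, 0]], rotation=[[0, 0, 0], [0, 0, 0], [0, 0, 0], [0, 0, 0], [0, 0, 0]])

```text
time_s: 25.23
tcp_pos: [0.6554, 0.2208, 0.3]
eef_rot: [180.0, 0.0, -17.3]
force: [-1.1, -0.5, -0.5]
width: 0.493
finger_force: 20.5
```

Request:
move_arm(xyz=[[0, 0, 0.06], [0, 0, 0.16], [0, 0, 0.26], [0, 0, 0.33], [0, 0, 0.36]], rotation=[[0, 0, 0], [0, 0, 0], [0, 0, 0], [0, 0, 0], [0, 0, 0]])

```text
time_s: 25.65
tcp_pos: [0.6533, 0.2196, 0.2263]
eef_rot: [179.8, 0.2, -17.3]
force: [-0.6, -0.9, -1.0]
width: 0.495
finger_force: 20.5
```

Request:
move_arm(xyz=[[0, 0, 0], [0, 0, 0.02], [0, 0, 0.04], [0, 0, 0.06], [0, 0, 0.08]], rotation=[[0, 0, 0], [0, 0, 0], [0, 0, 0], [0, 0, 0], [0, 0, 0]])

```text
time_s: 26.07
tcp_pos: [0.6545, 0.2202, 0.2135]
eef_rot: [-179.9, -0.0, -17.3]
force: [-1.0, 0.0, -1.8]
width: 0.5
finger_force: 20.5
```

Request:
move_arm(xyz=[[0, 0, 0.025], [0, 0, 0.05], [0, 0, 0.08], [0, 0, 0.11], [0, 0, 0.126]], rotation=[[0, 0, 0], [0, 0, 0], [0, 0, 0], [0, 0, 0], [0, 0, 0]])

```text
time_s: 26.48
tcp_pos: [0.6542, 0.2201, 0.188]
eef_rot: [180.0, 0.0, -17.3]
force: [-9.4, 0.1, 19.3]
width: 0.495
finger_force: 21.0
```

Request:
move_arm(xyz=[[0, 0, 0], [0, 0, 0], [0, 0, 0]], rotation=[[0, 0, 0], [0, 0, 0], [0, 0, 0]])

```text
time_s: 26.73
tcp_pos: [0.6543, 0.2202, 0.1882]
eef_rot: [180.0, -0.0, -17.3]
force: [-2.3, -0.6, 4.4]
width: 0.498
finger_force: 20.4
```

```bash
python3 - <<'E'
from h import *
w=cam("wrist"); cv2.imwrite("pics/w10.png",cv2.cvtColor(w["image"],cv2.COLOR_RGB2BGR))
E
```

```text
(no output)
```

View pics/w10.png

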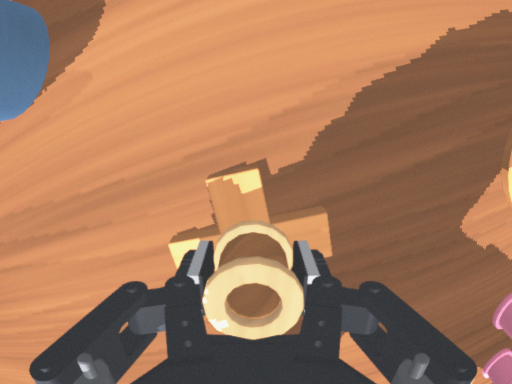

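Request:
move_arm(xyz=[[0, 0, 0], [0, 0, 0], [0, 0, 0], [0, 0, 0], [0, 0, 0]], rotation=[[0, 0, 0], [0, 0, 0], [0, 0, 0], [0, 0, 0], [0, 0, 0]], grip=-1)

```text
time_s: 27.2
tcp_pos: [0.6544, 0.2202, 0.1876]
eef_rot: [180.0, 0.0, -17.3]
force: [-1.2, -0.1, -0.2]
width: 0.999
finger_force: 0.0
```

Request:
move_arm(xyz=[[0, 0, -0.05], [0, 0, -0.15], [0, 0, -0.3], [0, 0, -0.45], [0, 0, -0.55]], rotation=[[0, 0, 0], [0, 0, 0], [0, 0, 0], [0, 0, 0], [0, 0, 0]])

```text
time_s: 27.62
tcp_pos: [0.6547, 0.2201, 0.3023]
eef_rot: [-179.9, -0.2, -17.3]
force: [0.1, 0.5, 0.6]
width: 0.995
finger_force: 0.0
```

Request:
move_arm(xyz=[[-0.1, 0.1, 0], [-0.2, 0.21, 0], [-0.3, 0.31, 0], [-0.36, 0.37, 0], [-0.414, 0.426, 0]], rotation=[[0, 0, 0], [0, 0, 0], [0, 0, 0], [0, 0, 0], [0, 0, 0]])

```text
time_s: 28.03
tcp_pos: [0.5487, 0.1627, 0.2992]
eef_rot: [-180.0, -0.1, -17.3]
force: [0.9, 0.0, -0.1]
width: 1.002
finger_force: 0.0
```

Request:
move_arm(xyz=[[-0.1, 0.1, 0], [-0.2, 0.21, 0], [-0.3, 0.31, 0], [-0.38, 0.39, 0], [-0.414, 0.426, 0]], rotation=[[0, 0, 0], [0, 0, 0], [0, 0, 0], [0, 0, 0], [0, 0, 0]])

```text
time_s: 28.45
tcp_pos: [0.4434, 0.1055, 0.2988]
eef_rot: [-180.0, -0.0, -17.3]
force: [-0.5, -0.0, 0.3]
width: 1.002
finger_force: 0.0
```

```bash
python3 - <<'E'
from h import *
print(telemetry.observe()["tcp_pos"],telemetry.observe()["eef_rot"])
w=cam("wrist"); s=cam("scene")
import pickle; pickle.dump(w,open("w11.pkl","wb"))
cv2.imwrite("pics/w11.png",cv2.cvtColor(np.hstack([w["image"][:,:400],cv2.resize(s["image"][165:245,320:400],(384,384))]),cv2.COLOR_RGB2BGR))
E
```

```text
[0.44339178 0.10547506 0.29883283] [-1.79954360e+02 -1.27247143e-02 -1.73136826e+01]
```

View pics/w11.png

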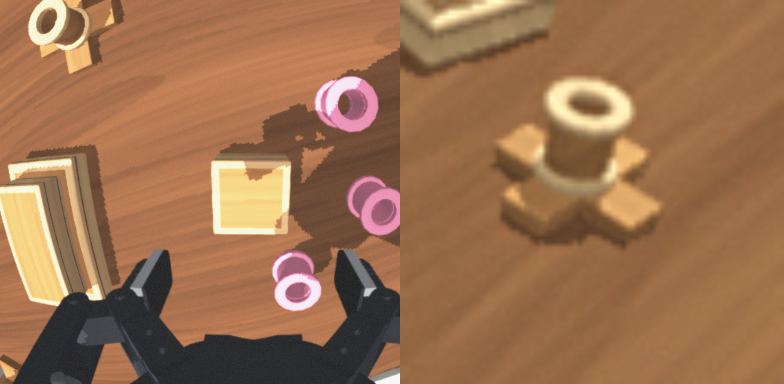

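The spool is upright over the peg on the stand. Now I'll measure the square tier from corners (211,160), (291,160), (288,234) and (214,234).

```bash
python3 - <<'E'
from h import *
import pickle
w=pickle.load(open("w11.pkl","rb"))
p=plane(w,np.array([(211,160),(291,160),(288.5,234),(214,234)]),.036)*1000;print("tier",p.mean(0),rect(p/1000))
psi=np.radians(-17.31); X=np.array([np.cos(psi),np.sin(psi)]);Y=np.array([np.sin(psi),-np.cos(psi)]); m=p.mean(0)-[443.4,105.5]; print(m@X,m@Y)
E
```

```text
tier [445.90418648 106.338856  ] [445.9 106.3  64.6  64.3 -17.3]
2.141174599965794 -1.5459626953011028
```

Request:
move_arm(xyz=[[0.003, -0.004, 0.15], [0.003, -0.004, 0.3], [0.003, -0.004, 0.45], [0.003, -0.004, 0.56], [0.003, -0.004, 0.61]], rotation=[[0, 0, 0], [0, 0, 0], [0, 0, 0], [0, 0, 0], [0, 0, 0]], force=50)

```text
time_s: 28.97
tcp_pos: [0.4465, 0.1074, 0.1731]
eef_rot: [179.8, 0.2, -17.3]
force: [0.0, 1.0, -0.8]
width: 0.998
finger_force: 0.0
```

Request:
move_arm(xyz=[[0, 0, 0], [0, 0, 0], [0, 0, 0], [0, 0, 0], [0, 0, 0]], rotation=[[0, 0, 0], [0, 0, 0], [0, 0, 0], [0, 0, 0], [0, 0, 0]], grip=-0.6)

```text
time_s: 29.38
tcp_pos: [0.4469, 0.1077, 0.1769]
eef_rot: [-179.9, -0.1, -17.3]
force: [0.6, -0.2, 0.2]
width: 0.798
finger_force: 0.0
```

Request:
move_arm(xyz=[[0, 0, 0], [0, 0, 0], [0, 0, 0], [0, 0, 0], [0, 0, 0]], rotation=[[0, 0, 0], [0, 0, 0], [0, 0, 0], [0, 0, 0], [0, 0, 0]], grip=1)

```text
time_s: 29.8
tcp_pos: [0.4468, 0.1075, 0.177]
eef_rot: [-179.9, -0.1, -17.3]
force: [-1.3, -0.4, 5.7]
width: 0.74
finger_force: 55.7
```

Request:
move_arm(xyz=[[0, 0, 0], [0, 0, 0], [0, 0, 0], [0, 0, 0], [0, 0, 0]], rotation=[[0, 0, 0], [0, 0, 0], [0, 0, 0], [0, 0, 0], [0, 0, 0]])

```text
time_s: 30.22
tcp_pos: [0.4468, 0.1075, 0.177]
eef_rot: [-179.9, -0.1, -17.3]
force: [-0.2, 0.1, 5.8]
width: 0.739
finger_force: 55.7
```

Request:
move_arm(xyz=[[0, 0, -0.03], [0, 0, -0.1], [0, 0, -0.22], [0, 0, -0.37], [0, 0, -0.5]], rotation=[[0, 0, 0], [0, 0, 0], [0, 0, 0], [0, 0, 0], [0, 0, 0]])

```text
time_s: 30.63
tcp_pos: [0.446, 0.1071, 0.2776]
eef_rot: [180.0, 0.0, -17.3]
force: [1.4, 0.8, -0.5]
width: 0.743
finger_force: 55.3
```

Request:
move_arm(xyz=[[0, 0, 0], [0, 0, 0], [0, 0, 0], [0, 0, 0], [0, 0, 0]], rotation=[[0, 0, 0.015], [0, 0, 0.04], [0, 0, 0.07], [0, 0, 0.1], [0, 0, 0.1322]])

```text
time_s: 31.05
tcp_pos: [0.446, 0.1072, 0.2762]
eef_rot: [-180.0, 0.0, -41.4]
force: [-0.0, 0.5, -1.6]
width: 0.739
finger_force: 55.2
```

Request:
move_arm(xyz=[[0, 0, 0], [0, 0, 0], [0, 0, 0], [0, 0, 0], [0, 0, 0]], rotation=[[0, 0, 0.035], [0, 0, 0.07], [0, 0, 0.1], [0, 0, 0.12], [0, 0, 0.1322]])

```text
time_s: 31.47
tcp_pos: [0.446, 0.1072, 0.2761]
eef_rot: [180.0, 0.0, -65.1]
force: [0.4, 0.4, -1.7]
width: 0.74
finger_force: 55.2
```

Request:
move_arm(xyz=[[0.05, 0.02, 0], [0.14, 0.057, 0], [0.26, 0.105, 0], [0.38, 0.154, 0], [0.509, 0.206, 0]], rotation=[[0, 0, 0], [0, 0, 0], [0, 0, 0], [0, 0, 0], [0, 0, 0]])

```text
time_s: 31.88
tcp_pos: [0.4518, -0.0037, 0.2761]
eef_rot: [180.0, 0.0, -64.8]
force: [0.9, -0.0, -1.8]
width: 0.741
finger_force: 55.2
```

Request:
move_arm(xyz=[[0.1, 0.041, 0], [0.2, 0.082, 0], [0.3, 0.123, 0], [0.4, 0.164, 0], [0.509, 0.206, 0]], rotation=[[0, 0, 0], [0, 0, 0], [0, 0, 0], [0, 0, 0], [0, 0, 0]])

```text
time_s: 32.3
tcp_pos: [0.4575, -0.1134, 0.2761]
eef_rot: [180.0, 0.0, -64.8]
force: [1.0, 0.7, -2.0]
width: 0.738
finger_force: 55.2
```

Request:
move_arm(xyz=[[0.1, 0.041, 0], [0.2, 0.082, 0], [0.3, 0.123, 0], [0.4, 0.164, 0], [0.509, 0.206, 0]], rotation=[[0, 0, 0], [0, 0, 0], [0, 0, 0], [0, 0, 0], [0, 0, 0]])

```text
time_s: 32.72
tcp_pos: [0.4633, -0.223, 0.276]
eef_rot: [180.0, 0.0, -64.8]
force: [0.5, 0.3, -1.0]
width: 0.737
finger_force: 55.2
```

Request:
move_arm(xyz=[[0.12, 0.049, 0], [0.24, 0.097, 0], [0.36, 0.146, 0], [0.46, 0.186, 0], [0.509, 0.206, 0]], rotation=[[0, 0, 0], [0, 0, 0], [0, 0, 0], [0, 0, 0], [0, 0, 0]])

```text
time_s: 33.13
tcp_pos: [0.4692, -0.3338, 0.2757]
eef_rot: [180.0, 0.0, -64.9]
force: [0.6, 0.4, -2.5]
width: 0.741
finger_force: 55.3
```

Request:
move_arm(xyz=[[0, 0, 0], [0, 0, 0], [0, 0, 0]], rotation=[[0, 0, 0], [0, 0, 0], [0, 0, 0]])

```text
time_s: 33.38
tcp_pos: [0.4696, -0.3307, 0.2759]
eef_rot: [180.0, 0.0, -64.9]
force: [-0.5, 0.5, -1.3]
width: 0.738
finger_force: 55.3
```

```bash
python3 - <<'E'
from h import *
print(telemetry.observe()["tcp_pos"],telemetry.observe()["eef_rot"])
w=cam("wrist"); cv2.imwrite("pics/w12.png",cv2.cvtColor(w["image"],cv2.COLOR_RGB2BGR))
import pickle; pickle.dump(w,open("w12.pkl","wb"))
E
```

```text
[ 0.46963307 -0.33069697  0.27585206] [ 1.79998335e+02  3.81030285e-02 -6.48640797e+01]
```

View pics/w12.png

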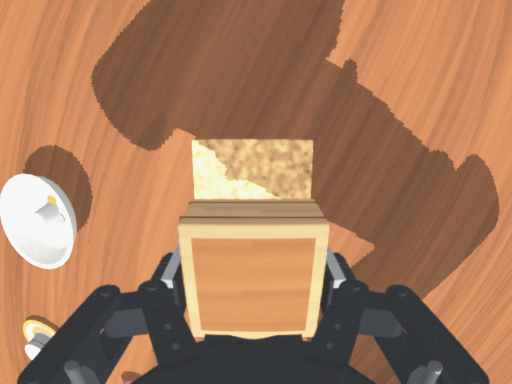

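```bash
python3 - <<'E'
from h import *
import pickle
w=pickle.load(open("w12.pkl","rb"))
psi=np.radians(-64.86); X=np.array([np.cos(psi),np.sin(psi)]);Y=np.array([np.sin(psi),-np.cos(psi)])
for n,pts,z in [("tier",[(180,220),(328,219)],.135),("mat",[(192.5,140),(313,140)],.005)]:
    p=plane(w,np.array(pts),z)*1000; m=p.mean(0)-[469.6,-330.7]; print(n,np.linalg.norm(p[1]-p[0]),m@X,m@Y)
E
```

```text
tier 60.36360425376749 33.29861323999385 0.6702507203334254
mat 98.65928156752223 49.81983082190604 0.14468026131724732
```

Aligned to within 1 mm, so I'll lower it.

Request:
move_arm(xyz=[[0, 0, 0.06], [0, 0, 0.16], [0, 0, 0.28], [0, 0, 0.37], [0, 0, 0.42]], rotation=[[0, 0, 0], [0, 0, 0], [0, 0, 0], [0, 0, 0], [0, 0, 0]])

```text
time_s: 33.85
tcp_pos: [0.4693, -0.3299, 0.1898]
eef_rot: [179.9, 0.2, -64.8]
force: [-0.6, -0.3, -1.3]
width: 0.741
finger_force: 55.3
```

Request:
move_arm(xyz=[[0, 0, 0], [0, 0, 0.015], [0, 0, 0.03], [0, 0, 0.045], [0, 0, 0.045]], rotation=[[0, 0, 0], [0, 0, 0], [0, 0, 0], [0, 0, 0], [0, 0, 0]])

```text
time_s: 34.27
tcp_pos: [0.47, -0.3313, 0.1831]
eef_rot: [-180.0, -0.0, -64.9]
force: [-0.6, -1.0, -1.9]
width: 0.742
finger_force: 55.3
```

Request:
move_arm(xyz=[[0, 0, 0], [0, 0, 0], [0, 0, 0]], rotation=[[0, 0, 0], [0, 0, 0], [0, 0, 0]])

```text
time_s: 34.52
tcp_pos: [0.47, -0.3314, 0.1833]
eef_rot: [-180.0, -0.0, -64.9]
force: [-0.5, -0.7, -1.5]
width: 0.74
finger_force: 55.3
```

Not touching yet, so down 1.2 mm more. Then release, retreat, and move aside so the top camera can see the mat.

Request:
move_arm(xyz=[[0, 0, 0.003], [0, 0, 0.006], [0, 0, 0.006], [0, 0, 0.006]], rotation=[[0, 0, 0], [0, 0, 0], [0, 0, 0], [0, 0, 0]])

```text
time_s: 34.85
tcp_pos: [0.47, -0.3314, 0.1821]
eef_rot: [-180.0, -0.0, -64.9]
force: [-2.6, 0.9, 2.9]
width: 0.737
finger_force: 55.6
```

Request:
move_arm(xyz=[[0, 0, 0], [0, 0, 0], [0, 0, 0], [0, 0, 0], [0, 0, 0]], rotation=[[0, 0, 0], [0, 0, 0], [0, 0, 0], [0, 0, 0], [0, 0, 0]], grip=-1)

```text
time_s: 35.27
tcp_pos: [0.4699, -0.3314, 0.1816]
eef_rot: [180.0, -0.0, -64.9]
force: [-0.8, -0.8, -0.4]
width: 1.004
finger_force: 0.0
```

Request:
move_arm(xyz=[[0, 0, -0.05], [0, 0, -0.2], [0, 0, -0.4], [0, 0, -0.6], [0, 0, -0.75]], rotation=[[0, 0, 0], [0, 0, 0], [0, 0, 0], [0, 0, 0], [0, 0, 0]])

```text
time_s: 35.68
tcp_pos: [0.4699, -0.3315, 0.3363]
eef_rot: [-179.9, -0.2, -64.9]
force: [0.7, -0.4, 1.4]
width: 0.999
finger_force: 0.0
```

Request:
move_arm(xyz=[[-0.15, -0.06, 0], [-0.3, -0.12, 0], [-0.45, -0.18, 0], [-0.6, -0.24, 0], [-0.7, -0.28, 0]], rotation=[[0, 0, 0], [0, 0, 0], [0, 0, 0], [0, 0, 0], [0, 0, 0]])

```text
time_s: 36.1
tcp_pos: [0.4606, -0.1788, 0.3327]
eef_rot: [-179.9, -0.0, -64.9]
force: [0.7, 0.8, -0.2]
width: 1.003
finger_force: 0.0
```

Request:
move_arm(xyz=[[-0.15, -0.06, 0], [-0.3, -0.12, 0], [-0.45, -0.18, 0], [-0.6, -0.24, 0], [-0.7, -0.28, 0]], rotation=[[0, 0, 0], [0, 0, 0], [0, 0, 0], [0, 0, 0], [0, 0, 0]])

```text
time_s: 36.52
tcp_pos: [0.452, -0.0282, 0.3327]
eef_rot: [-179.9, -0.0, -64.8]
force: [0.7, -0.2, 0.1]
width: 0.998
finger_force: 0.0
```

```bash
python3 - <<'E'
from h import *
t=cam("top")
cv2.imwrite("pics/t2.png",cv2.cvtColor(cv2.resize(t["image"],(800,600),interpolation=cv2.INTER_CUBIC),cv2.COLOR_RGB2BGR))
E
```

```text
(no output)
```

View pics/t2.png

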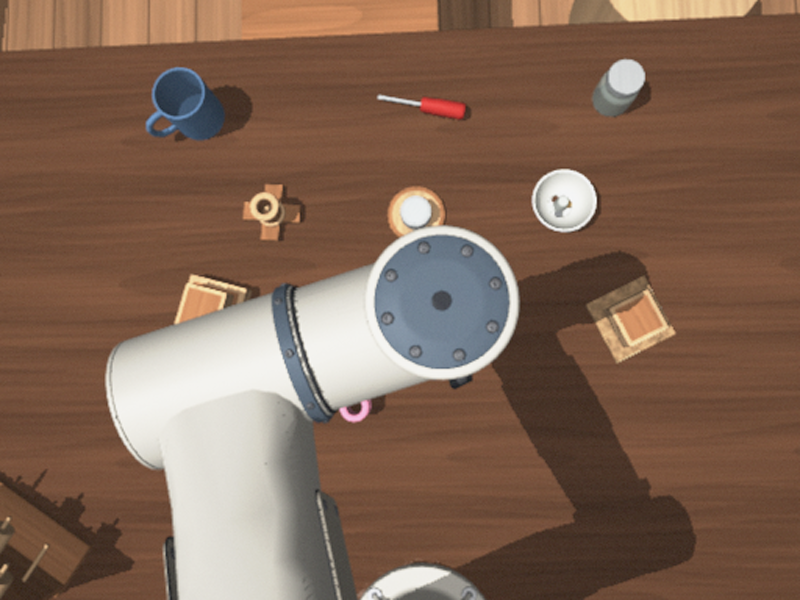

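The square tier stands on the mat at (640,318), where its height shifts it as expected. The spool, tin, thimble and long tier are all in place too.

```bash
python3 -c "
from station import arm; print(arm.hand_in())"
```

```text
the job is handed in; nothing more can be done
None
```

The job is handed in at about 36 s of the 128 s: the long tier is on its base, the square tier on the mat, the tin on the coaster, the spool over the peg and the thimble in the bowl; the result of the judging was not reported back.

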